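Set the drying cabinet's door stay on its middle hole

TASK

The drying cabinet's door stands ajar with its stay arm swung clear of the peg on the roof. Swing the door wider and drop the middle one of the stay's five holes over the peg, feeling gently for the peg because nobody measured where it was clamped along its slot. Leave the bar lying fully home on the peg's collar with the door held there, let go, and do not disturb the other things.

Things in the scene. Friction and masses are not known exactly. Their poses are not given: they have to be found in the camera images.
- cabinet: benchtop drying cabinet, fixed, 360 wide, 260 deep, 200 high, white roof and clear panes in an aluminium frame. Origin at the centre of its underside on the bench, z up, -x is its front (door side), +y is the door's hinge side. The flat roof lies 200 above the bench.
- peg_plate: slotted steel plate 31 x 66 x 4 fixed on the roof near its front edge, with the peg it carries. Origin at the middle of the slot on the roof surface, axes as the cabinet's: the slot runs along y. The peg's collar is 20 in diameter, its top 8 above the roof: the seated bar lies on it, level. The peg is fast, and bends if the stay bears on it with more than 35 N.
- slot_mid (a point): point on the slot's centre line at its middle, 8 above the roof (the height of the collar's top). The upright steel peg, 9 in diameter with its end chamfered to 6, stands 13 above its collar. It is clamped on the slot's centre line, anywhere up to 8 either way of this point along the slot: its place is not measured.
- door_hinge (a point): point on the door's vertical hinge axis, 208 above the bench (the height of the level stay's underside)
- door (a joint): door angle in rad, 0 shut, growing as the free edge swings out from the cabinet's front; the door is 340 wide, its top 200 above the bench, and it stays where it is left (about 0.2 N m of hinge friction)
- stay_pivot (a point): the stay's pivot on the door's top rail, 110 from the hinge axis, at the height of the bar's underside: there the bar swings freely about the vertical and tilts up (to 0.7 rad), but drops no more than 0.02 rad below level
- stay_hole3 (a point): centre of the middle hole, on the bar's underside, 176 from the pivot along the bar
- stay_knob (a point): middle of the flat top of the black knob at the stay's outer end, 256 from the pivot along the bar and 39 above the bar's underside
- stay: the stay: flat steel bar 282 long, 26 wide, 5 thick, 0.2 to 0.35 kg, with five holes of 11 diameter every 24 mm (the middle one 176 from the pivot) and an upright round knob, 18 in diameter and 34 tall, standing on the bar's top. Origin at the pivot in mid thickness (2.5 above the underside), x along the bar to the knob, z up
- resin_jar: amber jar with blue cap, 48 diameter, 60 high, on the roof; leave it. Origin under its centre
- applicator: steel film applicator block 45 x 75 x 26 on the roof; leave it. Origin under its centre
- weigh_cup: aluminium cup, 60 diameter, 45 high, on the roof; leave it. Origin under its centre
- reagent: white jar with blue cap, 68 diameter, 130 high, on the bench; leave it
- thinner: amber jar with blue cap, 72 diameter, 160 high, on the bench; leave it
- spatula: spatula 200 long, on the bench; leave it
- beaker: glass beaker, 72 diameter, 85 high, on the bench; leave it
- sample_tin: tin, 84 diameter, 85 high, on the bench; leave it

How it is judged:
By the outcome, as a careful person would: the job done as asked, in the order asked, and still so for the second after the job is handed in, with the robot touching nothing.
It also fails if it takes over 61 s, if anything falls off the work surface, if the arm or the gripper's body presses on something with over 40 N, if the wrist force passes 120 N, or if a joint passes its speed limit or range.

ROBOT

A 6-joint arm with a two-finger parallel gripper is mounted at the origin on the work surface. World frame = base frame: x ahead of the robot, y to its left, z up, the work surface at z = 0. Lengths are in m, angles in rad, forces in N, time in s.
With the tool pointing down it reaches from about 0.35 to 0.775 m from the base axis. Payload 7.3 kg.
Tool frame: the origin (TCP) lies midway between the tips of the shut fingers; the grasp point (between the pads) lies 19 mm behind it; x points along the fingers, z is the direction in which the jaws open and shut, and the axes are right-handed (so a half turn about x gives the same grasp; the last joint's range is limited). The gripper opens to 92 mm and grips with 3 to 60 N. Pads are 19 mm wide; open, the fingers measure 130 mm over their backs; the gripper's body (75 mm by 190 mm) begins 47 mm behind the grasp point.
Start: joints at [-1.434, 0.342, 1.524, -0, 1.275, -0.146], TCP at [0.147, -0.504, 0.191] pointing down, gripper open.
Joint ranges: [-2.53, 2.53], [-0.77, 2.02], [0.04, 2.7], [-1, 4.14], [0.28, 2.66], [-3.11, 3.11]. Speed limits (rad/s): [2.57, 2.57, 3.14, 3.14, 3.14, 3.14].

INTERFACE

Orientations are given as a unit quaternion [w, x, y, z].
In Python, from workcell import env gives the robot as it stands. The module is installed in compiled form; this text tells all that it offers.
- The arm moves only by the shell command python3 -m inch 'ROWS' [OPENING] [FORCE]. ROWS is text: rows parted by semicolons, each of 4 numbers parted by spaces: the shift along the world's x, y, z in mm, then the turn about the world's z in rad. A call has 1 to 10 rows; each row is the pose to reach, as a shift and turn from the pose measured when the call began; what a row does not reach only later rows make up. A row lasts 1/12 s, in which the tool goes at most 41.7 mm and 7.16 degrees, less where a joint would pass 70% of its speed; a pose out of reach is approached as far as the arm can. A call with a gripper value outside its range is refused whole. OPENING is the finger opening in mm, from 0 to 91.8, set as the call begins (- or left out, the last holds). The fingers move at their own pace and stop on an object; FORCE is the grip in N (left out, the last holds). Time passes only in rows, so rows that repeat a pose let the fingers close. It gives the time, the measured TCP pose, the force and the opening at its end, in the units of the state.
- env.sense(): the state, without advancing time (a new reading comes with each control period).
- env.snapshot(name): name is "side" or "top"; returns the picture (384x512x3 uint8, red, green, blue); there is no depth.
- env.calibration(name): a dict with "K" (3x3 intrinsics, pixels), "k1" (the pictures are not rectified: a ray, as slopes to the right and down, at radius r is drawn at 1 + k1 r^2 times it, then the intrinsics apply), "T" (4x4, takes a point from camera to world coordinates). Camera axes: x right, y down, z forward; pixel columns grow to the right and rows downward; lengths in m; the calibration is good to about 2 mm. A picture is of the moment at which its call begins. calibration takes no time and is no camera call.
- env.sign_off(): hands the job in, once; it reports no verdict.
The state is a dict: "clock": time; "joint_pos": joint angles; "qd": joint speeds; "joint_efforts": joint torques, N m; "eef_pos": TCP position; "ee_rot": TCP orientation; "wrist_force": force on the tool from outside, world axes, zero at the start; "moment": the same for the moment, N m; "gripper_width": finger opening in m.
Only numpy, scipy, OpenCV 4.12 (cv2) and the standard library are available. Lean on these libraries where they do the work, as an engineer would, in place of code of your own. Each camera call takes 0.05 s, during which the arm holds its last target.

## Working session

There is one attempt and no reset: what is moved stays moved. The work goes in short steps, Python scripts to look and compute and a shell command to move; the robot and the scene stay as the last step left them, time stands still between calls to the robot, and variables do not carry over. Pictures are saved under pics/ and viewed, and the job is handed in when it is done.

```bash
mkdir -p pics; cat > h.py <<'E'
import numpy as np,cv2
from workcell import env
def snap(n,out):
    im=env.snapshot(n); cv2.imwrite('pics/'+out,im[:,:,::-1]); return im
def ray(n,u,v):
    c=env.calibration(n);K=np.array(c['K']);T=np.array(c['T']);k=c['k1']
    d=np.array([(u-K[0,2])/K[0,0],(v-K[1,2])/K[1,1]]);p=d.copy()
    for _ in range(30): p=d/(1+k*(p@p))
    return T[:3,3],T[:3,:3]@np.array([p[0],p[1],1])
def onz(n,u,v,z):
    o,d=ray(n,u,v); return o+d*(z-o[2])/d[2]
def proj(n,P):
    c=env.calibration(n);K=np.array(c['K']);T=np.array(c['T']);k=c['k1']
    q=T[:3,:3].T@(np.array(P)-T[:3,3]);p=q[:2]/q[2];p=p*(1+k*(p@p))
    return K[0,0]*p[0]+K[0,2],K[1,1]*p[1]+K[1,2]
def tri(a,b):
    (o1,d1),(o2,d2)=a,b
    A=np.c_[d1,-d2];s=np.linalg.lstsq(A,o2-o1,rcond=None)[0]
    p,q=o1+s[0]*d1,o2+s[1]*d2; return (p+q)/2,np.linalg.norm(p-q)
E
python3 - <<'E'
from h import *
for n in('top','side'):
    snap(n,n+'0.png'); c=env.calibration(n); print(n,np.round(c['K'],1).tolist(),c['k1'],np.round(c['T'],3).tolist())
print(env.sense())
E
```

```text
top [[407.0, 0.0, 255.5], [0.0, 407.0, 193.6], [0.0, 0.0, 1.0]] -0.052944110154300124 [[-0.009, -0.98, 0.199, 0.311], [-1.0, 0.012, 0.016, -0.009], [-0.018, -0.198, -0.98, 1.549], [0.0, 0.0, 0.0, 1.0]]
side [[461.3, 0.0, 259.1], [0.0, 461.3, 196.8], [0.0, 0.0, 1.0]] -0.07641003064138033 [[-0.863, -0.387, 0.325, 0.202], [-0.506, 0.661, -0.555, 0.677], [0.0, -0.643, -0.766, 1.081], [0.0, 0.0, 0.0, 1.0]]
{'clock': 0.1, 'joint_pos': array([-1.43401876e+00,  3.42629016e-01,  1.52491050e+00,  2.04746575e-05,
        1.27539013e+00, -1.45975295e-01]), 'qd': array([ 0.00097643, -0.00144594, -0.0030179 , -0.0013299 , -0.00033083,
        0.00109531]), 'joint_efforts': array([ 9.32306648e-04, -4.32004774e+01, -2.44695836e+01,  7.18101743e-02,
        5.25977102e-02, -5.88704552e-05]), 'eef_pos': array([ 0.14646029, -0.50373846,  0.1900308 ]), 'ee_rot': array([ 0.56513528,  0.42490077,  0.56579086, -0.42421946]), 'wrist_force': array([0.03529498, 0.47877304, 0.1486062 ]), 'moment': array([-0.00405261, -0.03310014, -0.00871184]), 'gripper_width': 0.09176667381257016}
```

View pics/top0.png

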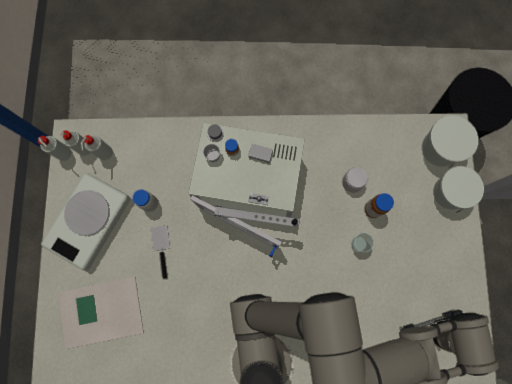

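View pics/side0.png

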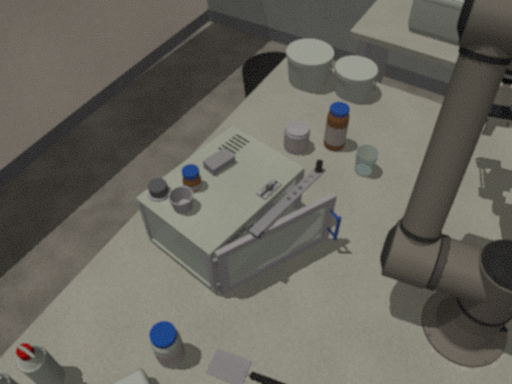

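The top view shows the cabinet with its roof corners at about (203,125), (305,135), (295,213), (191,200). The door opens toward the robot, and the knob is at (295,222). I'll zoom in on both.

```bash
python3 - <<'E'
import cv2
t=cv2.imread('pics/top0.png')[110:270,180:320];cv2.imwrite('pics/top0z.png',cv2.resize(t,None,fx=3.7,fy=3.7,interpolation=cv2.INTER_CUBIC))
t=cv2.imread('pics/side0.png')[130:300,135:350];cv2.imwrite('pics/side0z.png',cv2.resize(t,None,fx=3.5,fy=3.5,interpolation=cv2.INTER_CUBIC))
E
```

```text
(no output)
```

View pics/top0z.png

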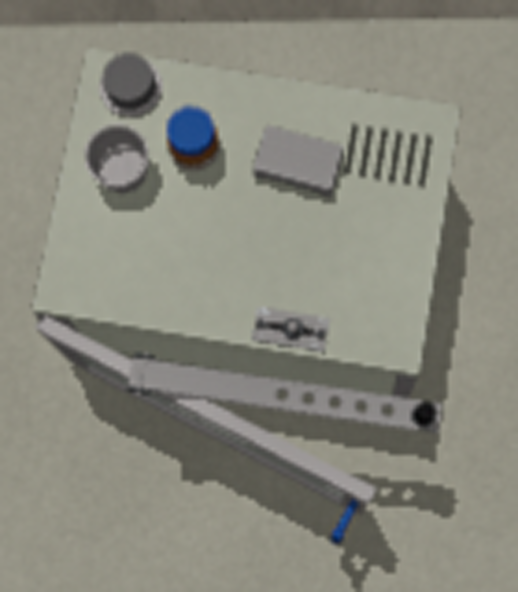

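View pics/side0z.png

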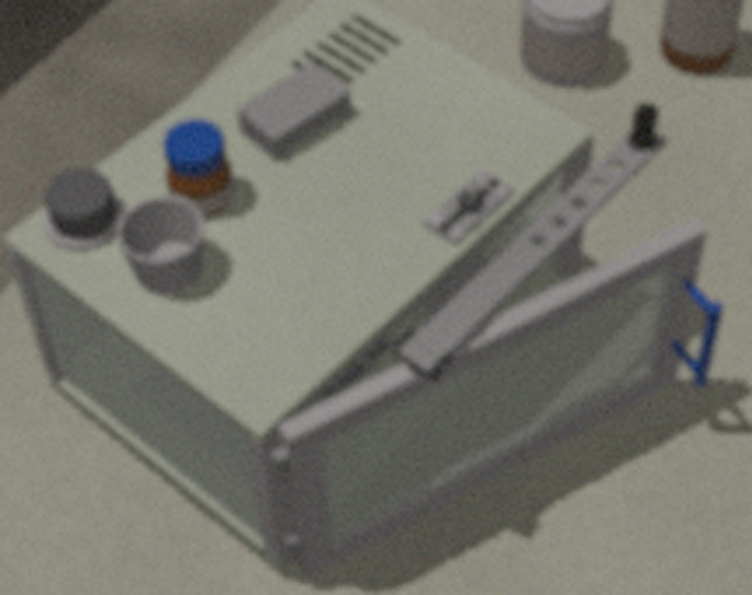

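```bash
python3 - <<'E'
from h import *
T=lambda x,y:(180+(x+.5)/3.7-.5,110+(y+.5)/3.7-.5)
S=lambda x,y:(135+(x+.5)/3.5-.5,130+(y+.5)/3.5-.5)
g=lambda nm,p,z,n='top':print(n,nm,np.round(onz(n,*p,z)*1000,1))
for i,p in enumerate([(86,48),(457,105),(420,373),(35,312)]): g('roof%d'%i,T(*p),.2)
for i,p in enumerate([(256,306),(329,320),(326,352),(251,340)]): g('plate%d'%i,T(*p),.204)
g('plate c',T(290.5,329.5),.204); g('peg',T(292,326),.221)
g('doortop hinge',T(42,320),.2);g('doorfree',T(370,494),.2)
g('pivot',T(138,373),.213)
for p in [(282,394),(309,398),(335,402),(361,405),(387,410)]: g('hole',T(*p),.213)
g('knob',T(424,411),.247)
n='side'
for i,p in enumerate([(10,238),(592,135),(263,437)]): g('roof',S(*p),.2,n)
for i,p in enumerate([(425,222),(487,174),(513,192),(456,242)]): g('plate%d'%i,S(*p),.204,n)
g('peg',S(471,192),.221,n)
g('pivot',S(425,355),.213,n)
for p in [(540,240),(560,213),(580,197),(602,183),(620,165)]: g('hole',S(*p),.213,n)
g('knob',S(647,106),.247,n)
print(tri(ray('top',*T(424,411)),ray('side',*S(647,107))))
print(env.sense()['eef_pos'])
E
```

```text
top roof0 [842.3 196.4 200. ]
top roof1 [ 779.9 -154.3  200. ]
top roof2 [ 525.6 -112.5  200. ]
top roof3 [586.2 238.8 200. ]
top plate0 [588.5  35.6 204. ]
top plate1 [574.7 -30.8 204. ]
top plate2 [545.2 -27.6 204. ]
top plate3 [557.1  40.3 204. ]
top plate c [566.3   4.3 204. ]
top peg [566.3   2.8 221. ]
top doortop hinge [578.7 232.2 200. ]
top doorfree [416.8 -65.1 200. ]
top pivot [526.4 141.9 213. ]
top hole [505.9  12.4 213. ]
top hole [502.  -11.7 213. ]
top hole [498.2 -34.9 213. ]
top hole [495.2 -58.1 213. ]
top hole [490.4 -81.2 213. ]
top knob [ 484.6 -111.5  247. ]
side roof [837.3 194.8 200. ]
side roof [ 524.  -106.1  200. ]
side roof [586.  241.9 200. ]
side plate0 [586.9  34.6 204. ]
side plate1 [571.2 -28.2 204. ]
side plate2 [546.3 -22.4 204. ]
side plate3 [558.5  39.5 204. ]
side peg [565.5   6.3 221. ]
side pivot [524.  140.8 213. ]
side hole [504.9  14.7 213. ]
side hole [504.4 -14.6 213. ]
side hole [499.  -35.3 213. ]
side hole [491.4 -55.4 213. ]
side hole [488.  -77.9 213. ]
side knob [ 485.5 -110.5  247. ]
(array([ 0.48531149, -0.11157706,  0.24491054]), np.float64(0.0008629028825841825))
[ 0.14646029 -0.50373846  0.1900308 ]
```

```bash
python3 - <<'E'
from h import *
from scipy.spatial.transform import Rotation as R
q=env.sense()['ee_rot'];M=R.from_quat(np.r_[q[1:],q[0]]).as_matrix();print(M.round(3))
t=cv2.imread('pics/top0.png');s=cv2.imread('pics/side0.png')
a=cv2.resize(t[190:207,245:271],None,fx=24,fy=24,interpolation=cv2.INTER_CUBIC)
b=cv2.resize(s[176:202,252:286],None,fx=20,fy=20,interpolation=cv2.INTER_CUBIC)
cv2.imwrite('pics/pz.png',a);cv2.imwrite('pics/psz.png',b)
E
```

```text
[[-0.     0.96   0.279]
 [ 0.001  0.279 -0.96 ]
 [-1.     0.    -0.001]]
```

View pics/pz.png

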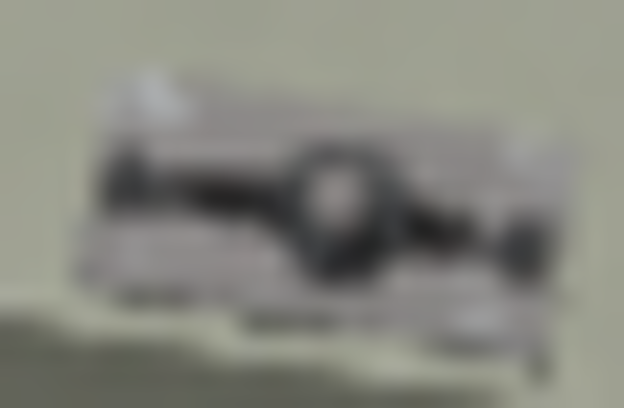

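View pics/psz.png

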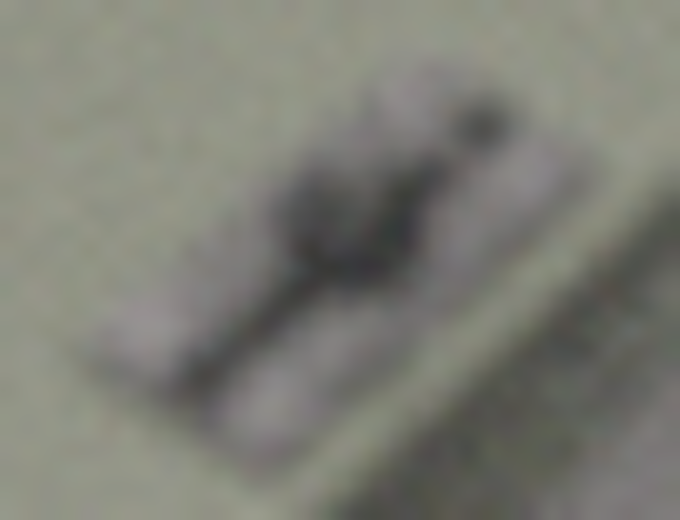

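```bash
python3 - <<'E'
from h import *
T=lambda x,y:(245+(x+.5)/24-.5,190+(y+.5)/24-.5)
S=lambda x,y:(252+(x+.5)/20-.5,176+(y+.5)/20-.5)
g=lambda nm,p,z,n='top':print(n,nm,np.round(onz(n,*p,z)*1000,1))
g('mid',T(325,215),.203);g('e1',T(127,185),.203);g('e2',T(523,245),.203);g('collar',T(347,215),.207);g('peg',T(338,195),.221)
n='side'
g('mid',S(337,252),.203,n);g('e1',S(195,385),.203,n);g('e2',S(480,120),.203,n);g('collar',S(350,225),.208,n);g('pegtop',S(335,195),.221,n)
E
```

```text
top mid [567.2   4.6 203. ]
top e1 [571.9  32.4 203. ]
top e2 [562.6 -23.1 203. ]
top collar [566.4   1.5 207. ]
top peg [566.6   2.6 221. ]
side mid [568.9   4.  203. ]
side e1 [573.3  32.1 203. ]
side e2 [564.2 -24.7 203. ]
side collar [567.6   3.1 208. ]
side pegtop [566.2   9.7 221. ]
```

```bash
python3 -m inch '10 10 40 0.1;30 34 75 0.2;55 64 110 0.3;80 93 110 0.4;105 122 110 0.5;130 151 110 0.6;155 180 110 0.7;180 208 110 0.8;205 237 110 0.9;230 266 110 1.0' 50 10; python3 -m inch '25 29 0 0.06;50 58 0 0.12;75 87 0 0.12;95 110 0 0.12;107 124 0 0.12;107 124 0 0.12'
```

```text
clock: 0.93
eef_pos: [0.3772, -0.2359, 0.2999]
ee_rot: [0.7, 0.1, 0.701, -0.1]
wrist_force: [1.2, -0.4, -0.1]
gripper_width: 0.05
clock: 1.43
eef_pos: [0.4857, -0.109, 0.2991]
ee_rot: [0.704, 0.057, 0.706, -0.056]
wrist_force: [-0.8, 0.0, -0.2]
gripper_width: 0.0497
```

```bash
cat >> h.py <<'E'
from scipy.spatial.transform import Rotation as R
def jaw():
    q=env.sense()['ee_rot'];M=R.from_quat(np.r_[q[1:],q[0]]).as_matrix();return np.degrees(np.arctan2(M[1,2],M[0,2]))
E
python3 - <<'E'
from h import *
print(jaw(),env.sense()['eef_pos'],env.sense()['joint_pos'].round(2))
a=snap('top','top1.png');b=snap('side','side1.png')
c=np.hstack([a[180:260,230:330],b[130:210,270:370]])
cv2.imwrite('pics/c1.png',cv2.resize(c,None,fx=4,fy=4,interpolation=cv2.INTER_CUBIC)[:,:,::-1])
E
```

```text
-9.110192374410618 [ 0.48573588 -0.10899798  0.29912991] [-0.38  0.23  1.38  0.    1.53 -0.22]
```

View pics/c1.png

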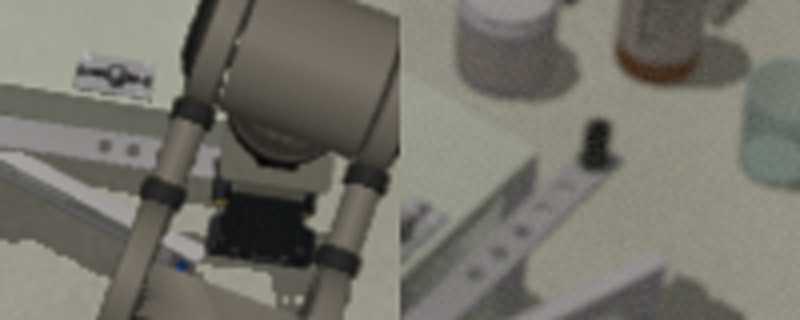

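The side view shows the knob clear under the gripper (knob top near (319,160)). I'll go down and grip it.

```bash
python3 -m inch '-1 -3 -30 0;-1 -3 -50 0;-1 -3 -60 0;-1 -3 -70 0;-1 -3 -76 0;-1 -3 -80 0;-1 -3 -80 0'; python3 -m inch '0 0 0 0;0 0 0 0;0 0 0 0;0 0 0 0;0 0 0 0;0 0 0 0' 10 8;  python3 - <<'E'
from h import *
a=snap('side','side2.png')
cv2.imwrite('pics/c2.png',cv2.resize(a[80:240,240:400],None,fx=3.5,fy=3.5,interpolation=cv2.INTER_CUBIC)[:,:,::-1])
E
```

```text
clock: 2.12
eef_pos: [0.4824, -0.1152, 0.2189]
ee_rot: [0.703, 0.058, 0.706, -0.057]
wrist_force: [0.6, 0.1, 0.5]
gripper_width: 0.0498
clock: 2.62
eef_pos: [0.4825, -0.1152, 0.2191]
ee_rot: [0.703, 0.058, 0.706, -0.057]
wrist_force: [-0.2, 0.7, 0.1]
gripper_width: 0.0145
```

View pics/c2.png

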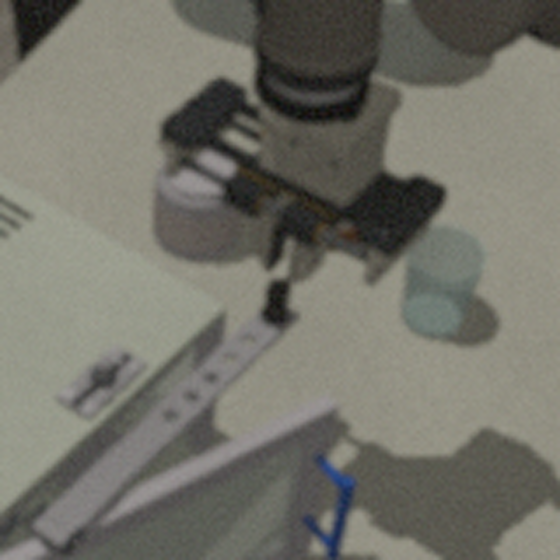

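```bash
python3 - <<'E'
from h import *
s=env.sense();print(s['eef_pos'],s['gripper_width'],s['wrist_force'])
for P in (s['eef_pos'],[.485,-.112,.247],[.485,-.112,.213]):
    u,v=proj('side',P);print((u-240)*3.5,(v-80)*3.5)
a=snap('top','top2.png')
cv2.imwrite('pics/c2t.png',cv2.resize(a[170:270,230:330],None,fx=5,fy=5,interpolation=cv2.INTER_CUBIC)[:,:,::-1])
b=cv2.imread('pics/side2.png')
cv2.imwrite('pics/c2s.png',cv2.resize(b[125:185,290:350],None,fx=9,fy=9,interpolation=cv2.INTER_CUBIC))
E
```

```text
[ 0.48241784 -0.11514161  0.2190179 ] 0.012191412555873797 [0.39851924 0.68966777 0.13044706]
280.95023419825026 304.0032065476413
279.74650564342625 278.6916073888152
275.1638944205919 310.9878603409295
```

View pics/c2t.png

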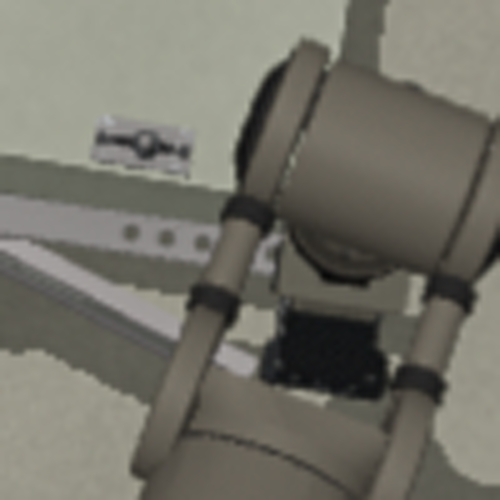

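View pics/c2s.png

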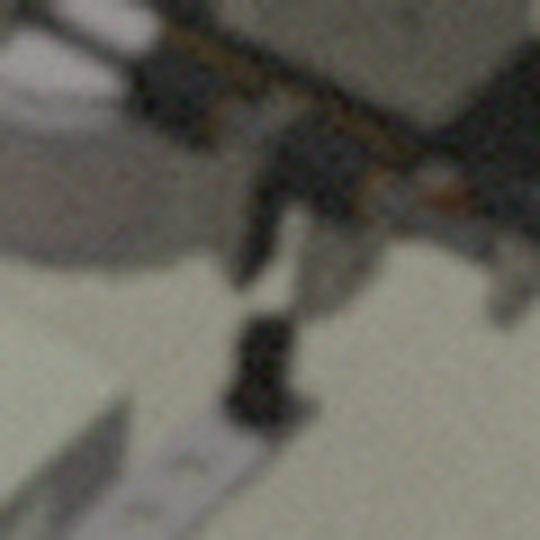

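```bash
python3 - <<'E'
from h import *
print('side body mid',onz('side',326.3,128.6,.30), onz('side',326.3,128.6,.33),proj('side',[.4824,-.115,.30]))
print('tips', [onz('side',320.5,156.7,z).round(3) for z in(.219,.25)])
print('top body end',[onz('top',230+325/5,170+375/5,z).round(3) for z in(.30,.33)])
for P in ([.4824,-.115,.285],[.3874,-.10,.285]): print(proj('top',P))
d=env.sense();print(d['joint_pos'].round(4))
E
python3 -m inch '0 0 0 0;0 0 0 0;0 0 0 0'
python3 - <<'E'
from h import *
a=snap('side','side3.png')
cv2.imwrite('pics/c3.png',cv2.resize(a[80:200,260:400],None,fx=5.5,fy=5,interpolation=cv2.INTER_CUBIC)[:,:,::-1])
E
```

```text
side body mid [ 0.50059109 -0.17018582  0.3       ] [ 0.48911192 -0.13764733  0.33      ] (np.float64(323.5596704991446), np.float64(144.05651268157683))
tips [array([ 0.498, -0.149,  0.219]), array([ 0.487, -0.119,  0.25 ])]
top body end [array([ 0.403, -0.108,  0.3  ]), array([ 0.401, -0.105,  0.33 ])]
(np.float64(296.2832612788919), np.float64(219.78592634107426))
(np.float64(292.2620497147945), np.float64(250.42033453103443))
[-3.8850e-01  2.6930e-01  1.5480e+00 -8.0000e-04  1.3281e+00 -2.2590e-01]
clock: 2.97
eef_pos: [0.4824, -0.1151, 0.2189]
ee_rot: [0.703, 0.058, 0.706, -0.057]
wrist_force: [0.1, -0.9, 0.2]
gripper_width: 0.0101
```

View pics/c3.png

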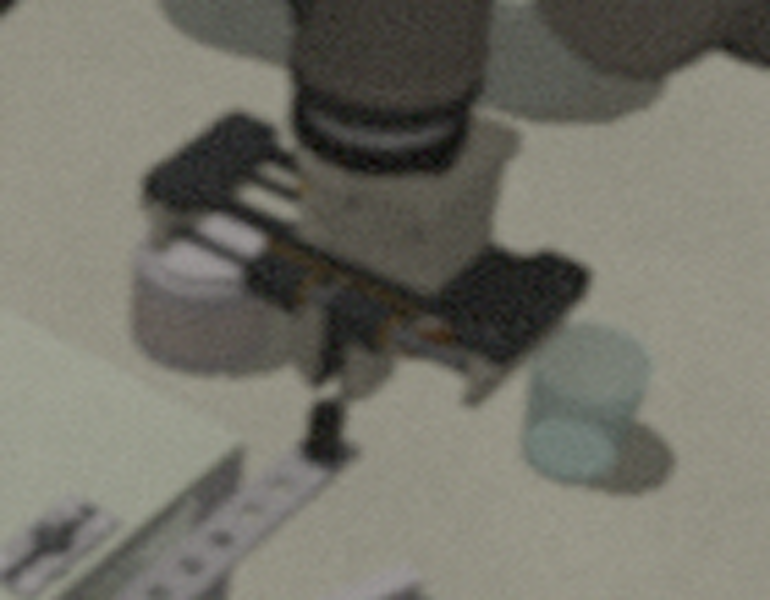

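```bash
python3 -m inch '0 0 0 0;0 0 0 0;0 0 0 0;0 0 0 0;0 0 0 0' 34; python3 - <<'E'
from h import *
a=cv2.imread('pics/side1.png');print(proj('side',[.4857,-.109,.299]),proj('side',[.4857,-.109,.33]))
b=snap('side','side4.png')[:,:,::-1]
c=np.hstack([a[60:180,270:370],b[60:180,270:370]])
cv2.imwrite('pics/c4.png',cv2.resize(c,None,fx=4,fy=4,interpolation=cv2.INTER_CUBIC))
E
```

```text
clock: 3.43
eef_pos: [0.4824, -0.1151, 0.219]
ee_rot: [0.703, 0.058, 0.706, -0.057]
wrist_force: [0.1, 0.3, -0.0]
gripper_width: 0.0336
(np.float64(321.2556199066126), np.float64(145.33699389298246)) (np.float64(322.5643350061593), np.float64(135.94681916771734))
```

View pics/c4.png

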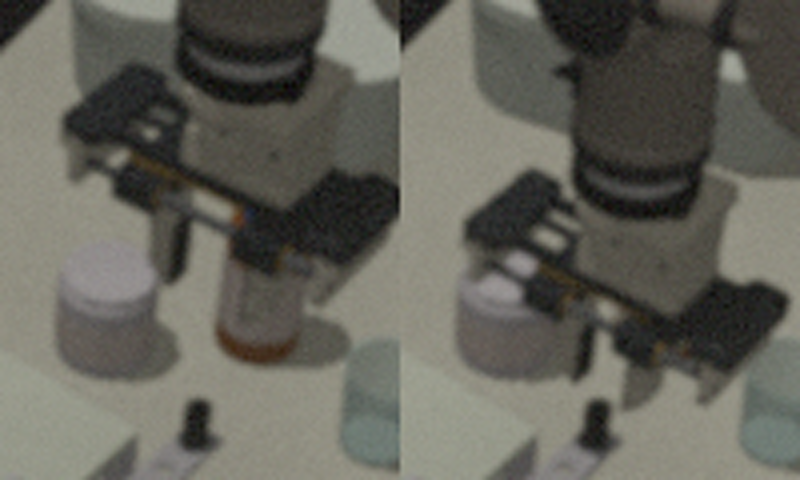

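```bash
python3 -m inch '1 1 -4 0;1 1 -8 0;2 2 -12 0;2 2 -15 0;2 2 -15 0'; python3 - <<'E'
from h import *
b=snap('side','side5.png')[:,:,::-1];t=snap('top','top5.png')[:,:,::-1]
c=np.hstack([b[90:190,270:370],t[180:280,240:340]])
cv2.imwrite('pics/c5.png',cv2.resize(c,None,fx=4,fy=4,interpolation=cv2.INTER_CUBIC))
E
```

```text
clock: 3.9
eef_pos: [0.484, -0.1129, 0.2029]
ee_rot: [0.703, 0.058, 0.707, -0.057]
wrist_force: [-0.0, -0.8, -1.0]
gripper_width: 0.0341
```

View pics/c5.png

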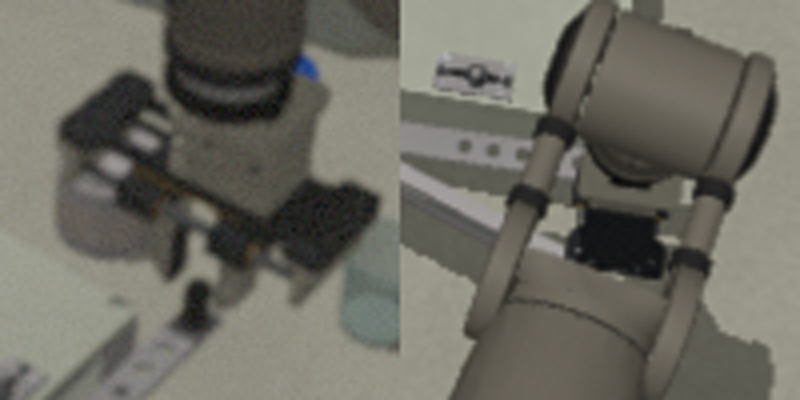

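```bash
python3 -m inch '0 0 0 0;0 0 0 0;0 0 0 0;0 0 0 0;0 0 0 0' 12 5;python3 -m inch '0 0 0 0;0 0 0 0;0 0 0 0'; python3 - <<'E'
from h import *
b=snap('side','side6.png')[:,:,::-1];t=snap('top','top6.png')[:,:,::-1]
c=np.hstack([b[120:190,280:350]])
cv2.imwrite('pics/c6.png',cv2.resize(c,None,fx=8,fy=8,interpolation=cv2.INTER_CUBIC))
E
```

```text
clock: 4.42
eef_pos: [0.4844, -0.1131, 0.2038]
ee_rot: [0.703, 0.058, 0.706, -0.057]
wrist_force: [0.7, -0.2, -0.3]
gripper_width: 0.0125
clock: 4.67
eef_pos: [0.4844, -0.1131, 0.2039]
ee_rot: [0.703, 0.058, 0.706, -0.057]
wrist_force: [0.7, -0.5, 0.0]
gripper_width: 0.0121
```

View pics/c6.png

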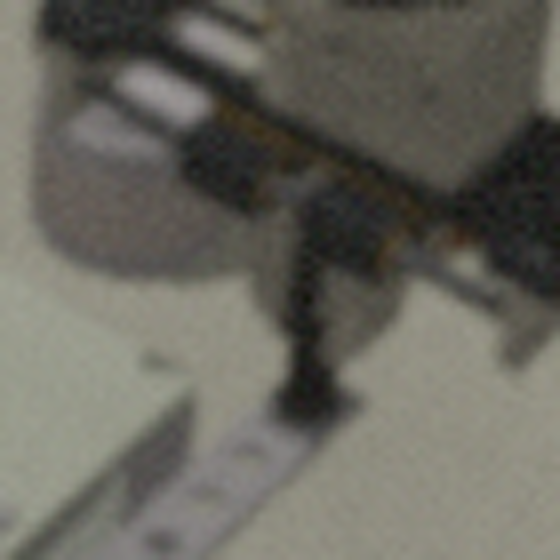

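```bash
python3 - <<'E'
from h import *
for z in(.204,.215,.225): print(z,onz('side',322,165,z).round(4),onz('side',280+275/8,120+320/8,z).round(4))
s=env.sense();print(s['eef_pos'],s['joint_pos'].round(4),jaw())
t=cv2.imread('pics/top6.png');cv2.imwrite('pics/c6t.png',cv2.resize(t[150:290,220:360],None,fx=4.2,fy=4.2,interpolation=cv2.INTER_CUBIC))
cv2.imwrite('pics/s6.png',cv2.imread('pics/side6.png'))
E
```

```text
0.204 [ 0.4863 -0.1374  0.204 ] [ 0.5118 -0.1439  0.204 ]
0.215 [ 0.4827 -0.1272  0.215 ] [ 0.5079 -0.1336  0.215 ]
0.225 [ 0.4795 -0.1179  0.225 ] [ 0.5044 -0.1242  0.225 ]
[ 0.48433401 -0.11312116  0.20381703] [-3.8310e-01  2.8350e-01  1.5710e+00 -8.0000e-04  1.2913e+00 -2.2050e-01] -9.305531670307385
```

View pics/c6t.png

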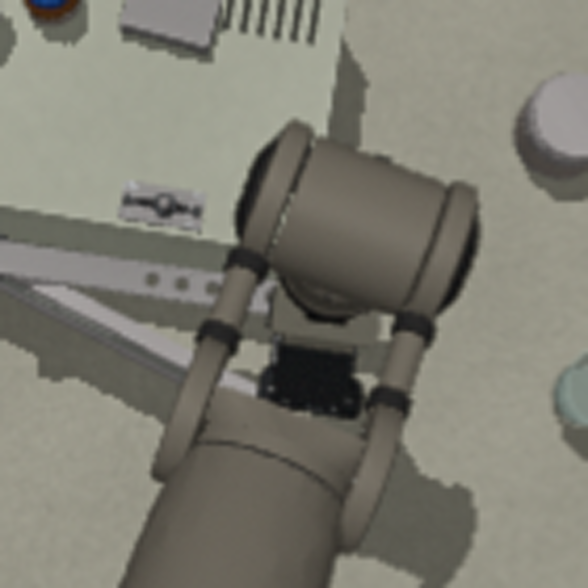

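View pics/s6.png

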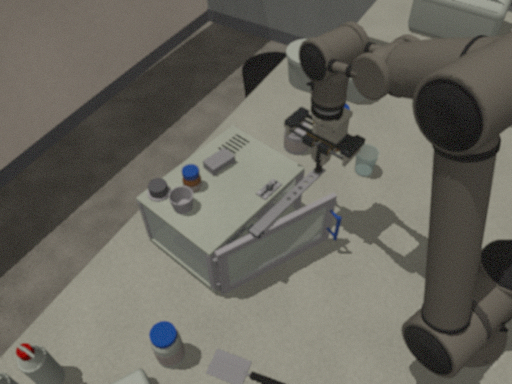

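```bash
python3 - <<'E'
from h import *
for z in(.27,.3,.33): print(z,onz('top',220+260/4.2,150+380/4.2,z).round(4),onz('top',220+362/4.2,150+400/4.2,z).round(4))
# body ends in side: left black (286..), right
b=cv2.imread('pics/side6.png');cv2.imwrite('pics/c6b.png',cv2.resize(b[70:180,270:380],None,fx=5.4,fy=5.4,interpolation=cv2.INTER_CUBIC))
E
```

```text
0.27 [ 0.4196 -0.0694  0.27  ] [ 0.4039 -0.145   0.27  ]
0.3 [ 0.4171 -0.068   0.3   ] [ 0.4017 -0.1418  0.3   ]
0.33 [ 0.4145 -0.0666  0.33  ] [ 0.3996 -0.1386  0.33  ]
```

View pics/c6b.png

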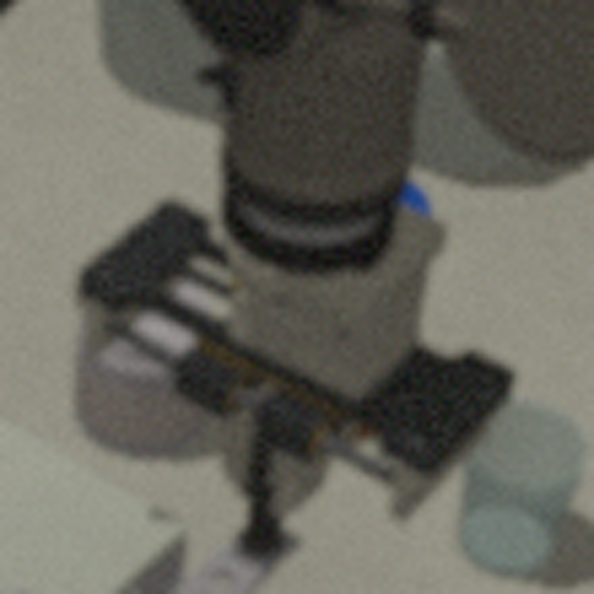

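```bash
python3 - <<'E'
from h import *
Z=lambda P:tuple(np.round([(c-o)*5.4 for c,o in zip(proj('side',P),(270,70))],0))
for z in(.204,.22,.235,.245,.255): print(z,Z([.473,-.1035,z]),Z([.463,-.102,z]),Z([.495,-.115,z]))
# body end plate corners: -x end at x=.484-.095*.987, y=-.113+.095*.16 +-.0375
for z in(.27,.3,.33,.36): print(z,[Z([.484+a*.987+b*.16,-.113-a*.16+b*.987,z]) for a,b in((-.095,.0375),(-.095,-.0375),(.095,.0375),(.095,-.0375))])
E
```

```text
0.204 (np.float64(276.0), np.float64(567.0)) (np.float64(293.0), np.float64(577.0)) (np.float64(245.0), np.float64(535.0))
0.22 (np.float64(279.0), np.float64(544.0)) (np.float64(297.0), np.float64(554.0)) (np.float64(248.0), np.float64(512.0))
0.235 (np.float64(282.0), np.float64(522.0)) (np.float64(300.0), np.float64(532.0)) (np.float64(251.0), np.float64(490.0))
0.245 (np.float64(285.0), np.float64(507.0)) (np.float64(303.0), np.float64(517.0)) (np.float64(253.0), np.float64(475.0))
0.255 (np.float64(287.0), np.float64(492.0)) (np.float64(305.0), np.float64(502.0)) (np.float64(255.0), np.float64(460.0))
0.27 [(np.float64(407.0), np.float64(592.0)), (np.float64(496.0), np.float64(498.0)), (np.float64(66.0), np.float64(401.0)), (np.float64(160.0), np.float64(319.0))]
0.3 [(np.float64(417.0), np.float64(545.0)), (np.float64(507.0), np.float64(451.0)), (np.float64(68.0), np.float64(354.0)), (np.float64(164.0), np.float64(272.0))]
0.33 [(np.float64(427.0), np.float64(496.0)), (np.float64(519.0), np.float64(402.0)), (np.float64(71.0), np.float64(304.0)), (np.float64(168.0), np.float64(223.0))]
0.36 [(np.float64(438.0), np.float64(445.0)), (np.float64(531.0), np.float64(351.0)), (np.float64(73.0), np.float64(253.0)), (np.float64(173.0), np.float64(172.0))]
```

```bash
python3 -m inch '0 0 0 0;0 0 0 0;0 0 0 0;0 0 0 0' 34;python3 -m inch '0 0 -4 0;0 0 -8 0;0 0 -12 0;0 0 -12 0;0 0 -12 0'; python3 - <<'E'
from h import *
b=snap('side','side7.png')[:,:,::-1]
cv2.imwrite('pics/c7.png',cv2.resize(b[110:190,280:360],None,fx=7,fy=7,interpolation=cv2.INTER_CUBIC))
E
```

```text
clock: 5.1
eef_pos: [0.4844, -0.1131, 0.2038]
ee_rot: [0.703, 0.058, 0.706, -0.057]
wrist_force: [0.6, 0.9, 0.1]
gripper_width: 0.0324
clock: 5.52
eef_pos: [0.4841, -0.113, 0.1914]
ee_rot: [0.703, 0.058, 0.707, -0.057]
wrist_force: [0.1, -0.2, -0.6]
gripper_width: 0.0339
```

View pics/c7.png

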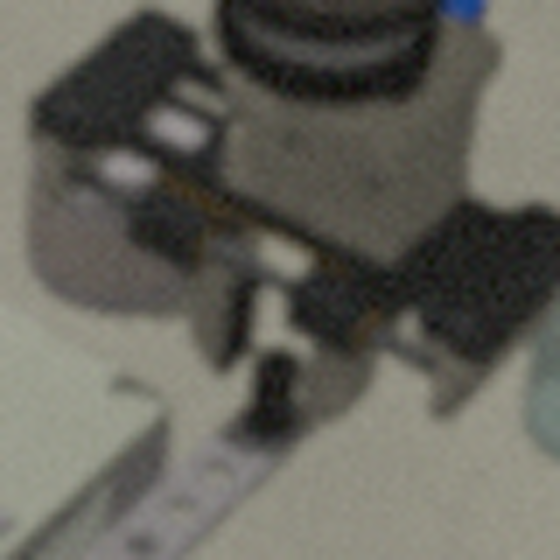

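```bash
python3 -m inch '0 0 0 0;0 0 0 0;0 0 0 0;0 0 0 0;0 0 0 0' 12 5
```

```text
clock: 5.98
eef_pos: [0.4844, -0.1131, 0.1918]
ee_rot: [0.703, 0.058, 0.706, -0.057]
wrist_force: [-0.5, 0.0, 0.1]
gripper_width: 0.0172
```

```bash
python3 -m inch '0 0 0 0;0 0 0 0;0 0 0 0'; python3 - <<'E'
from h import *
b=snap('side','side8.png')[:,:,::-1]
cv2.imwrite('pics/c8.png',cv2.resize(b[110:190,280:360],None,fx=7,fy=7,interpolation=cv2.INTER_CUBIC))
E
```

```text
clock: 6.23
eef_pos: [0.4844, -0.1132, 0.1918]
ee_rot: [0.703, 0.058, 0.706, -0.057]
wrist_force: [0.0, 0.2, 0.3]
gripper_width: 0.0178
```

View pics/c8.png

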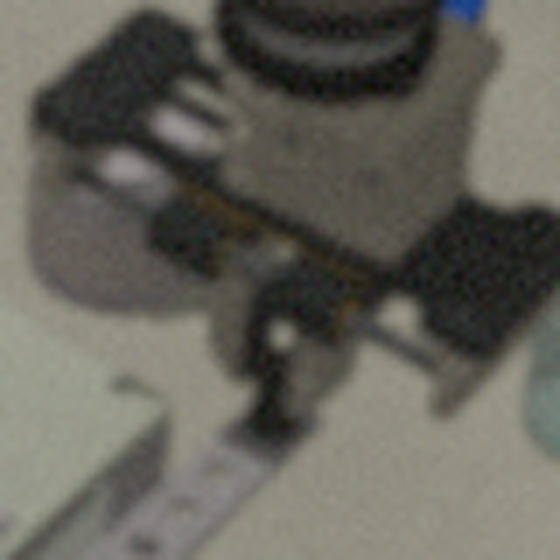

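The fingers stop at 17.8 mm, so the knob is gripped. The pictures put the real fingertips about 40 mm above the reported TCP, so I'll judge heights by camera and feel. I'll take a slightly deeper grip.

```bash
python3 -m inch '0 0 0 0;0 0 0 0;0 0 -4 0;0 0 -8 0;0 0 -9 0;0 0 -9 0' 30;python3 -m inch '0 0 0 0;0 0 0 0;0 0 0 0;0 0 0 0;0 0 0 0;0 0 0 0' 12 12; python3 - <<'E'
from h import *
print(env.sense()['wrist_force'],env.sense()['gripper_width'])
b=snap('side','side9.png')[:,:,::-1]
cv2.imwrite('pics/c9.png',cv2.resize(b[110:190,280:360],None,fx=7,fy=7,interpolation=cv2.INTER_CUBIC))
E
```

```text
clock: 6.78
eef_pos: [0.484, -0.113, 0.1822]
ee_rot: [0.703, 0.058, 0.707, -0.057]
wrist_force: [0.7, -0.7, -0.4]
gripper_width: 0.03
clock: 7.28
eef_pos: [0.4841, -0.113, 0.1822]
ee_rot: [0.703, 0.058, 0.707, -0.057]
wrist_force: [0.5, -0.3, 0.4]
gripper_width: 0.0174
[ 0.5401341  -0.31458821  0.43280725] 0.017419302065499284
```

View pics/c9.png

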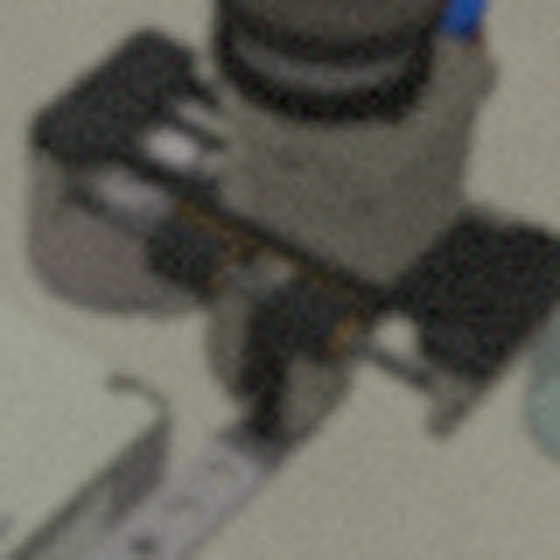

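```bash
cat > kin.py <<'E'
import numpy as np
H=np.array([579.,236.])
def seat(peg,L=176.):
    d=peg-H;D=np.hypot(*d);a=np.arccos((110**2+D**2-L**2)/(220*D))
    phi=np.arctan2(-d[0],-d[1])+a
    piv=H-110*np.array([np.sin(phi),np.cos(phi)])
    e=(peg-piv);th=np.arctan2(e[0],-e[1]);return phi,th,piv
def grip(phi,th,lift):
    t=np.arcsin(lift/256.);L=256*np.cos(t)-25*np.sin(t)
    return H-110*np.array([np.sin(phi),np.cos(phi)])+L*np.array([np.sin(th),-np.cos(th)])
E
python3 - <<'E'
from kin import *
p0,t0=np.radians([28.6,-9.4]);g0=grip(p0,t0,0);print('g0',g0)
p1,t1,pv=seat(np.array([566.5,2.5]));print(np.degrees([p1,t1]),pv)
for s in np.linspace(0,1,7): 
    print(round(s,2),(grip(p0+s*(p1-p0),t0+s*(t1-t0),50)-g0).round(1),round(s*(t1-t0),3))
for l in(50,40,30,20,10,0): print(l,(grip(p1,t1,l)-g0).round(1))
E
```

```text
g0 [ 484.53244929 -113.14060067]
[48.96077795 23.60255887] [496.03136748 163.77669339]
0.0 [1.6 9.7] 0.0
0.17 [19.4 10.2] 0.096
0.33 [37.6 13.4] 0.192
0.5 [56.  19.1] 0.288
0.67 [74.3 27.4] 0.384
0.83 [92.4 38.1] 0.48
1.0 [110.1  51.3] 0.576
50 [110.1  51.3]
40 [111.2  48.8]
30 [112.1  46.6]
20 [112.9  44.8]
10 [113.5  43.4]
0 [114.   42.3]
```

Lift first and check the forces.

```bash
python3 -m inch '0 2 5 0;0 4 10 0;0 6 15 0;0 7 20 0;1 8 25 0;1 8 30 0;1 9 35 0;1 9 40 0;1 10 45 0;2 10 50 0'; python3 -m inch '0 0 0 0;0 0 0 0';python3 - <<'E'
from h import *
b=snap('side','side10.png')[:,:,::-1]
cv2.imwrite('pics/c10.png',cv2.resize(b[90:250,200:360],None,fx=3.7,fy=3.7,interpolation=cv2.INTER_CUBIC))
E
```

```text
clock: 8.17
eef_pos: [0.4858, -0.1014, 0.2323]
ee_rot: [0.703, 0.059, 0.707, -0.056]
wrist_force: [1.3, 7.5, -3.3]
gripper_width: 0.0174
clock: 8.33
eef_pos: [0.486, -0.1013, 0.2327]
ee_rot: [0.703, 0.058, 0.707, -0.056]
wrist_force: [-0.4, 0.1, -2.7]
gripper_width: 0.0176
```

View pics/c10.png

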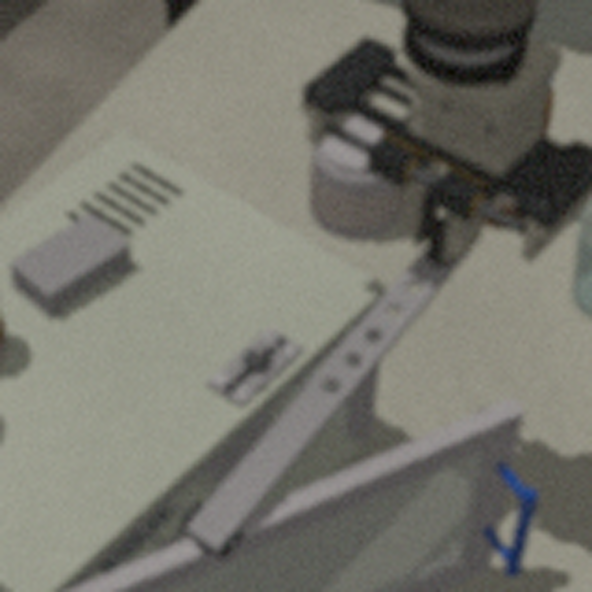

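```bash
python3 -m inch '9 -1 0 0.048;17 -1 0 0.096;26 0 0 0.144;36 2 0 0.192;45 5 0 0.24;54 8 0 0.288;63 12 0 0.336;72 16 0 0.384;81 21 0 0.432;90 26 0 0.48'; python3 -m inch '9 6 0 0.048;18 13 0 0.096;18 13 0 0.096'; python3 - <<'E'
from h import *
b=snap('side','side11.png')[:,:,::-1];t=snap('top','top11.png')[:,:,::-1]
print(env.sense()['eef_pos'],env.sense()['wrist_force'],jaw())
cv2.imwrite('pics/c11.png',cv2.resize(b[120:280,200:360],None,fx=3.7,fy=3.7,interpolation=cv2.INTER_CUBIC))
cv2.imwrite('pics/c11t.png',cv2.resize(t[150:270,180:310],None,fx=5,fy=4.6,interpolation=cv2.INTER_CUBIC))
E
```

```text
clock: 9.22
eef_pos: [0.5766, -0.0766, 0.2325]
ee_rot: [0.696, -0.113, 0.7, 0.112]
wrist_force: [1.1, -3.2, -0.1]
gripper_width: 0.0174
clock: 9.47
eef_pos: [0.5959, -0.0633, 0.2322]
ee_rot: [0.69, -0.147, 0.694, 0.146]
wrist_force: [-0.2, -1.8, -1.0]
gripper_width: 0.0176
[ 0.5944694  -0.06383948  0.2321368 ] [ 0.01958959 -0.69177399 -0.73173978] 23.76083167301265
```

View pics/c11.png

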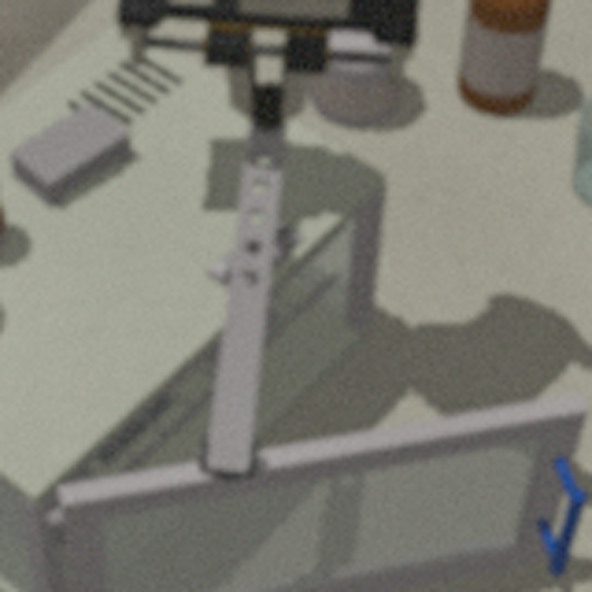

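View pics/c11t.png

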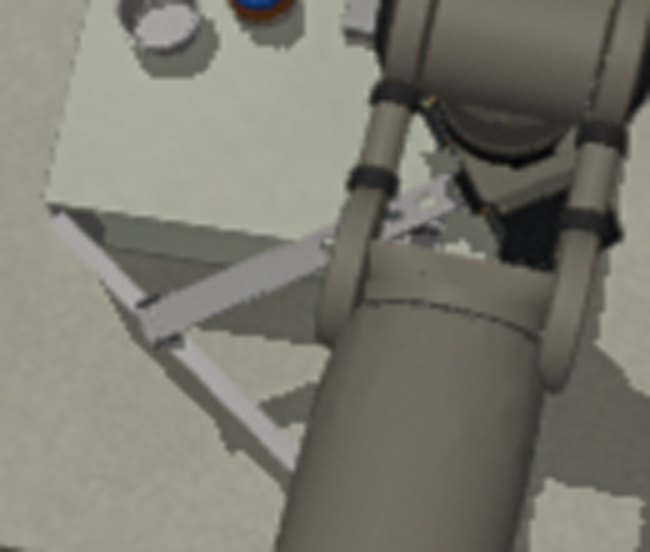

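```bash
python3 - <<'E'
from h import *
from kin import *
S=lambda x,y:(200+(x+.5)/3.7-.5,120+(y+.5)/3.7-.5)
pts=[(248,278),(253,246),(256,215),(260,185),(263,160)]
g=np.array([594.5,-63.8])
for p,L in zip(pts,(128,152,176,200,224)):
    z=.2105+.050*L/256+.0025
    print(L,onz('side',*S(*p),z).round(4)*1000)
w=onz('side',*S(232,466),.213)*1000;print('piv end',w)
p1,t1,pv=seat(np.array([566.5,2.5]));print(pv,np.degrees(t1))
T=lambda x,y:(180+(x+.5)/5-.5,150+(y+.5)/4.6-.5)
print('top pivot end corners',onz('top',*T(140,305),.213)*1000,onz('top',*T(152,345),.213)*1000,'hinge',onz('top',*T(57,212),.2)*1000)
print('top hole',onz('top',*T(427,203),.252)*1000)
E
```

```text
128 [547.3  51.3 238. ]
152 [556.2  29.3 242.7]
176 [566.    8.2 247.4]
200 [575.1 -13.  252.1]
224 [582.6 -30.3 256.8]
piv end [491.27085217 168.35284827 213.        ]
[496.03136748 163.77669339] 23.602558866045083
top pivot end corners [508.37275313 172.81811858 213.        ] [479.23034031 164.44071801 213.        ] hinge [580.15528007 232.14509932 200.        ]
top hole [573.33348383 -18.58037993 252.        ]
```

```bash
python3 -m inch '0 -1 -5 0;1 -3 -10 0;1 -4 -15 0;2 -5 -20 0;2 -6 -25 0;2 -6 -25 0;2 -6 -25 0'; python3 - <<'E'
from h import *
b=snap('side','side12.png')[:,:,::-1];t=snap('top','top12.png')[:,:,::-1]
print(env.sense()['eef_pos'],env.sense()['wrist_force'],jaw())
cv2.imwrite('pics/c12.png',cv2.resize(b[155:255,235:305],None,fx=8,fy=6,interpolation=cv2.INTER_CUBIC))
E
```

```text
clock: 10.15
eef_pos: [0.596, -0.0693, 0.2062]
ee_rot: [0.689, -0.145, 0.695, 0.146]
wrist_force: [-0.8, 4.2, -3.4]
gripper_width: 0.0177
[ 0.59603977 -0.06919239  0.20671291] [-1.37037277  4.06566636 -3.90699793] 23.775696628030133
```

View pics/c12.png

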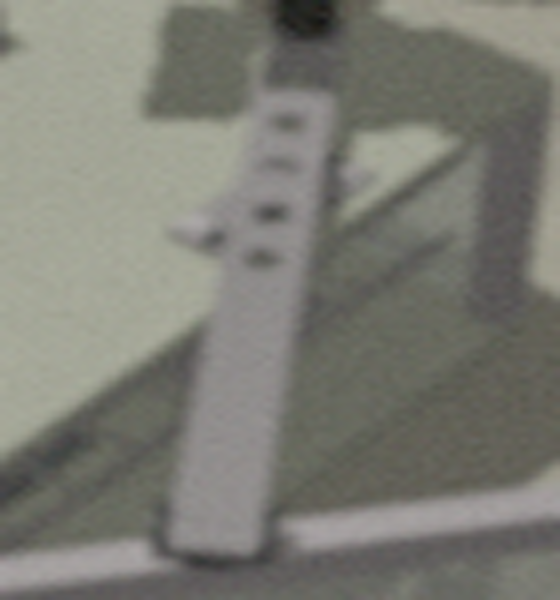

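```bash
python3 - <<'E'
from h import *
S=lambda x,y:(235+(x+.5)/8-.5,155+(y+.5)/6-.5)
for p,L in zip([(262,258),(270,213),(280,163),(288,122)],(128,152,176,200)):
    print(L,onz('side',*S(*p),.213+.0247*L/256).round(4)*1000)
print(onz('side',*S(175,235),.204)*1000, onz('side',*S(370,180),.204)*1000)
print([ (lambda u,v:((u-235)*8,(v-155)*6))(*proj('side',P)) for P in ([.5665,.0025,.221],[.5665,.0025,.208])])
b=cv2.imread('pics/side12.png')
cv2.imwrite('pics/c12b.png',cv2.resize(b[168:204,255:285],None,fx=18,fy=16,interpolation=cv2.INTER_CUBIC))
E
```

```text
128 [546.7  48.9 225.3]
152 [555.5  28.5 227.7]
176 [565.4   5.  230. ]
200 [573.6 -14.5 232.3]
[584.9680546   36.06656054 204.        ] [547.08797047 -21.5978632  204.        ]
[(np.float64(276.88694998111896), np.float64(170.1333630240606)), (np.float64(276.1663119710165), np.float64(190.73893057597815))]
```

View pics/c12b.png

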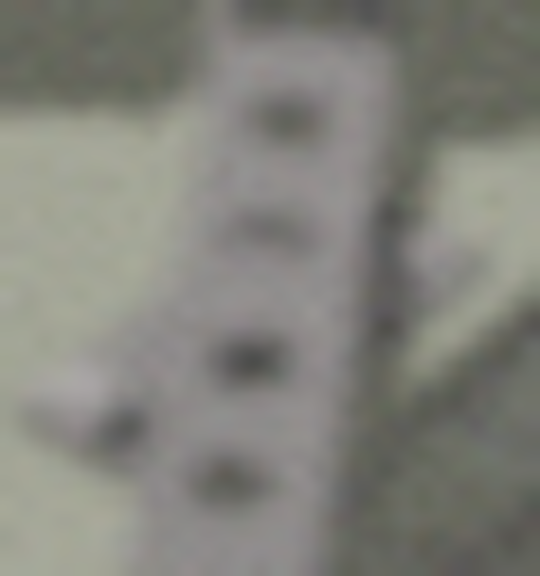

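```bash
python3 -m inch '0 0 -2 0;0 -1 -4 0;0 -1 -4 0'; python3 -m inch '0 0 -1 0;0 0 -2 0;0 0 -2 0';  python3 -m inch '0 0 -1 0;0 0 -2 0;0 0 -2 0'
```

```text
clock: 10.5
eef_pos: [0.5962, -0.0697, 0.2028]
ee_rot: [0.689, -0.145, 0.694, 0.146]
wrist_force: [-0.6, 5.0, -1.7]
gripper_width: 0.0172
clock: 10.75
eef_pos: [0.5965, -0.0698, 0.201]
ee_rot: [0.69, -0.145, 0.694, 0.146]
wrist_force: [0.6, 2.4, 0.3]
gripper_width: 0.0172
clock: 11.0
eef_pos: [0.5966, -0.0701, 0.1989]
ee_rot: [0.69, -0.146, 0.694, 0.146]
wrist_force: [0.6, 2.2, -0.5]
gripper_width: 0.0172
```

```bash
python3 -m inch '0 0 -1 0;0 0 -2 0;0 0 -2 0';  python3 -m inch '0 0 -1 0;0 0 -2 0;0 0 -2 0'; python3 - <<'E'
from h import *
b=snap('side','side13.png')[:,:,::-1]
print(env.sense()['eef_pos'],env.sense()['wrist_force'])
cv2.imwrite('pics/c13.png',cv2.resize(b[168:204,255:285],None,fx=18,fy=16,interpolation=cv2.INTER_CUBIC))
E
```

```text
clock: 11.25
eef_pos: [0.5967, -0.0703, 0.1967]
ee_rot: [0.69, -0.146, 0.694, 0.146]
wrist_force: [0.0, 1.2, -0.7]
gripper_width: 0.0175
clock: 11.5
eef_pos: [0.5967, -0.0706, 0.1944]
ee_rot: [0.69, -0.146, 0.694, 0.145]
wrist_force: [0.9, 0.8, -0.8]
gripper_width: 0.0177
[ 0.59669513 -0.07055755  0.19442982] [ 1.44985969  1.51175163 -1.18552139]
```

View pics/c13.png

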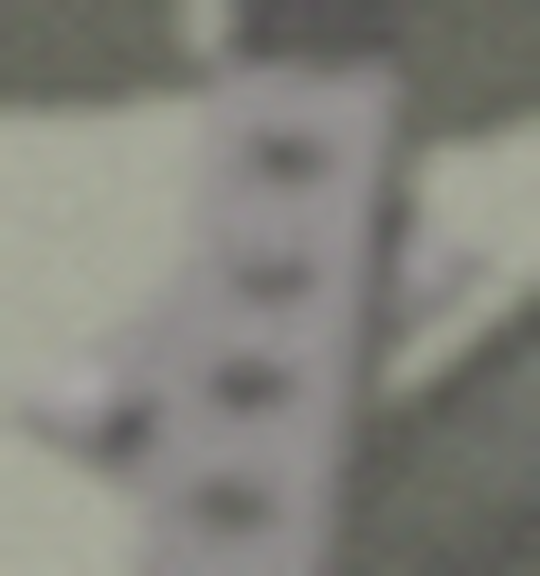

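```bash
python3 -m inch '0 0 -1 0;0 0 -2 0;0 0 -3 0;0 0 -3 0';  python3 -m inch '0 0 -1 0;0 0 -2 0;0 0 -3 0;0 0 -3 0';python3 -m inch '0 0 -1 0;0 0 -2 0;0 0 -2 0'
```

```text
clock: 11.88
eef_pos: [0.5969, -0.0708, 0.1923]
ee_rot: [0.69, -0.146, 0.694, 0.145]
wrist_force: [-0.0, 1.0, 3.8]
gripper_width: 0.0175
clock: 12.22
eef_pos: [0.5972, -0.071, 0.1918]
ee_rot: [0.691, -0.147, 0.693, 0.145]
wrist_force: [-4.2, 2.7, 12.6]
gripper_width: 0.0176
clock: 12.47
eef_pos: [0.5973, -0.0711, 0.1917]
ee_rot: [0.691, -0.147, 0.692, 0.144]
wrist_force: [-4.5, 3.1, 11.5]
gripper_width: 0.0174
```

```bash
python3 -m inch '0 0 1 0;0 0 1 0'; python3 - <<'E'
from h import *
b=snap('side','side14.png')[:,:,::-1];t=snap('top','top14.png')[:,:,::-1]
print(env.sense()['eef_pos'],env.sense()['wrist_force'])
cv2.imwrite('pics/c14.png',cv2.resize(b[148:250,230:300],None,fx=8,fy=6,interpolation=cv2.INTER_CUBIC))
cv2.imwrite('pics/c14b.png',cv2.resize(b[168:204,255:285],None,fx=18,fy=16,interpolation=cv2.INTER_CUBIC))
E
```

```text
clock: 12.63
eef_pos: [0.5972, -0.071, 0.1927]
ee_rot: [0.691, -0.147, 0.692, 0.144]
wrist_force: [1.3, 2.2, -0.6]
gripper_width: 0.0176
[ 0.59714644 -0.07100368  0.19216925] [-0.34438149  1.88243729 -0.26117839]
```

View pics/c14.png

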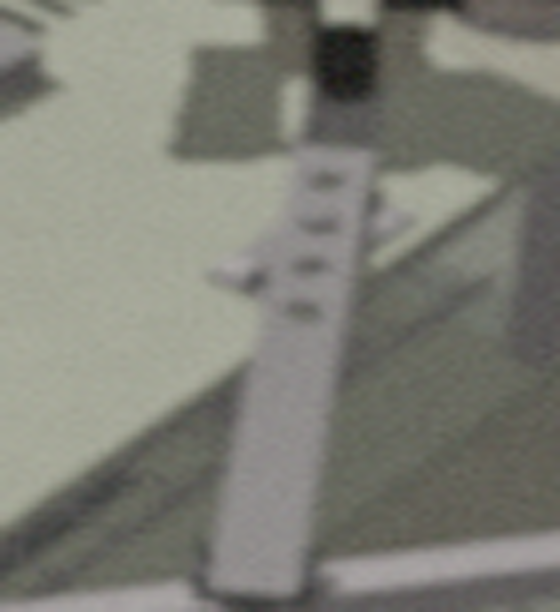

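View pics/c14b.png

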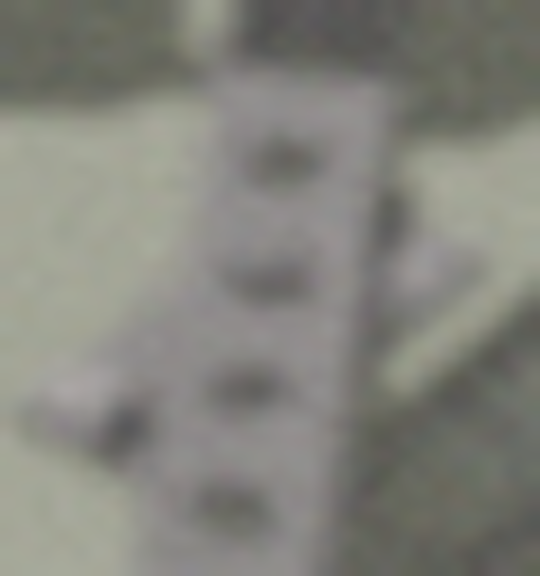

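```bash
python3 -m inch '-0.5 0 0 0;-1 0.5 0 0;-1 0.5 -1 0;-1 0.5 -1 0'; python3 -m inch '0 0 -1 0;0 0 -1 0'
```

```text
clock: 13.07
eef_pos: [0.5967, -0.071, 0.1919]
ee_rot: [0.692, -0.147, 0.692, 0.144]
wrist_force: [1.4, 0.1, 3.6]
gripper_width: 0.0175
clock: 13.23
eef_pos: [0.5968, -0.071, 0.1918]
ee_rot: [0.692, -0.148, 0.692, 0.144]
wrist_force: [-0.5, -0.1, 6.0]
gripper_width: 0.0174
```

```bash
python3 - <<'E'
from h import *
from scipy.optimize import least_squares as ls
def fit(pts,end,z0=.213):
    obs=np.array(list(pts)+[end]);Ls=np.array([128,152,176,200][:len(pts)]+[-13])/1000
    def mod(q):
        x,y,th,t=q;return np.array([proj('side',[x+L*np.cos(t)*np.sin(th),y-L*np.cos(t)*np.cos(th),z0+L*np.sin(t)]) for L in Ls])
    r=ls(lambda q:(mod(q)-obs).ravel(),[.496,.164,.41,.05]);return r.x,np.sqrt((r.fun**2).mean()),r
S=lambda x,y:(230+(x+.5)/8-.5,148+(y+.5)/6-.5)
q,e,r=fit([S(302,310),S(311,265),S(320,223),S(328,180)],S(258,594))
C=np.linalg.inv(r.jac.T@r.jac)*.3**2
print(q,e,np.sqrt(np.diag(C)),'hole lift',176*np.sin(q[3]),'h3',q[:2]*1000+176*np.cos(q[3])*np.array([np.sin(q[2]),-np.cos(q[2])]))
S=lambda x,y:(235+(x+.5)/8-.5,155+(y+.5)/6-.5)
q,e,r=fit([S(262,258),S(270,213),S(280,163),S(288,122)],S(218,555));print(q,e,'hole lift',176*np.sin(q[3]))
s=env.sense();print(s['wrist_force'],R.from_quat(np.r_[s['ee_rot'][1:],s['ee_rot'][0]]).as_matrix().round(3)[:,0])
E
```

```text
[ 0.496411    0.15973088  0.42271277 -0.00730732] 0.1572327374269448 [0.00064002 0.00070551 0.00420141 0.00589268] hole lift -1.2860771715715786 h3 [568.61059508  -0.77320817]
[0.49597134 0.16054575 0.42391971 0.0525466 ] 0.24161971007061764 hole lift 9.243946639904454
[-0.45028024 -0.09967196  6.04229742] [ 0.002 -0.005 -1.   ]
```

```bash
python3 -m inch '0 0 1 0;0 0 1 0'; python3 -m inch '1.5 0.6 0 0;1.5 0.6 0 0;3 1.2 0 0;3 1.2 0 0'; python3 -m inch '-3 -1.2 0 0;-3 -1.2 0 0;-5 -2 0 0;-5 -2 0 0'
```

```text
clock: 13.4
eef_pos: [0.5966, -0.0709, 0.1925]
ee_rot: [0.692, -0.147, 0.692, 0.144]
wrist_force: [0.5, 0.8, -0.5]
gripper_width: 0.0175
clock: 13.73
eef_pos: [0.5991, -0.0699, 0.1921]
ee_rot: [0.691, -0.147, 0.693, 0.144]
wrist_force: [-1.1, -1.6, -1.2]
gripper_width: 0.017
clock: 14.07
eef_pos: [0.5961, -0.0712, 0.1923]
ee_rot: [0.693, -0.147, 0.691, 0.144]
wrist_force: [8.8, 3.5, -4.3]
gripper_width: 0.0175
```

The hole is captured: a sideways nudge meets resistance after about 3 mm of play. I'll recentre and let go.

```bash
python3 -m inch '1.5 0.6 0 0;1.5 0.6 0 0'; python3 -m inch '0 0 0 0;0 0 0 0;0 0 0 0;0 0 0 0' 34;  python3 - <<'E'
from h import *
b=snap('side','side15.png')[:,:,::-1]
print(env.sense()['eef_pos'],env.sense()['wrist_force'])
cv2.imwrite('pics/c15.png',cv2.resize(b[128:250,230:300],None,fx=8,fy=4.9,interpolation=cv2.INTER_CUBIC))
E
```

```text
clock: 14.23
eef_pos: [0.5975, -0.0706, 0.1921]
ee_rot: [0.693, -0.147, 0.691, 0.144]
wrist_force: [0.5, -0.3, -1.4]
gripper_width: 0.0174
clock: 14.57
eef_pos: [0.5974, -0.0707, 0.1923]
ee_rot: [0.693, -0.147, 0.691, 0.144]
wrist_force: [-0.4, -0.6, 0.8]
gripper_width: 0.0333
[ 0.59744509 -0.07062491  0.1922619 ] [-0.04800519 -0.81123784  0.15814984]
```

View pics/c15.png

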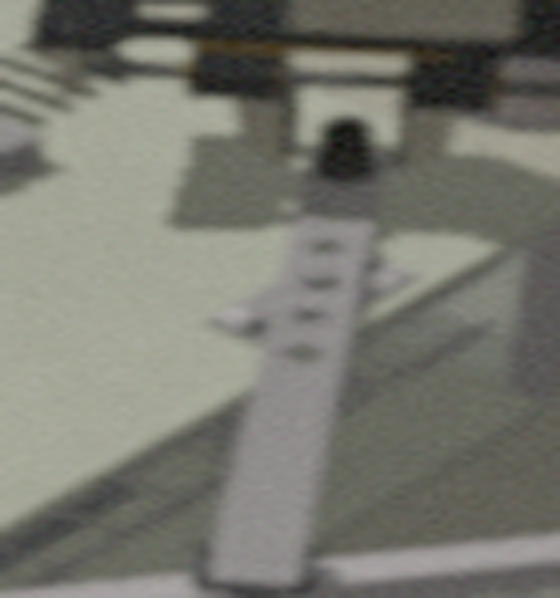

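Fingers are open around the knob, at about (345,150) in the zoom, and there is no force. I'll withdraw straight up and check.

```bash
python3 -m inch '0 0 8 0;0 0 20 0;0 0 40 0;0 0 65 0;0 0 90 0;0 0 110 0;0 0 110 0'; python3 -m inch '-20 -40 0 0;-40 -75 0 0;-60 -110 0 0;-80 -145 0 0;-100 -180 0 0;-120 -215 0 0;-140 -250 0 0;-140 -250 0 0'; python3 - <<'E'
from h import *
b=snap('side','side16.png')[:,:,::-1];t=snap('top','top16.png')[:,:,::-1]
cv2.imwrite('pics/c16.png',cv2.resize(b[140:250,220:330],None,fx=5.4,fy=5.4,interpolation=cv2.INTER_CUBIC))
cv2.imwrite('pics/c16t.png',cv2.resize(t[110:270,180:320],None,fx=3.7,fy=3.7,interpolation=cv2.INTER_CUBIC))
E
```

```text
clock: 15.2
eef_pos: [0.599, -0.071, 0.308]
ee_rot: [0.696, -0.149, 0.688, 0.143]
wrist_force: [0.5, -0.9, 0.4]
gripper_width: 0.0338
clock: 15.87
eef_pos: [0.4551, -0.3267, 0.3073]
ee_rot: [0.695, -0.147, 0.69, 0.14]
wrist_force: [-0.2, -0.2, -1.0]
gripper_width: 0.0342
```

View pics/c16.png

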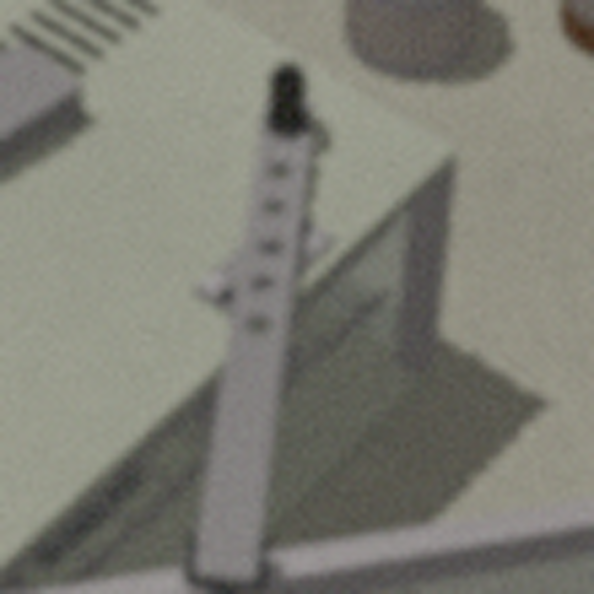

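View pics/c16t.png

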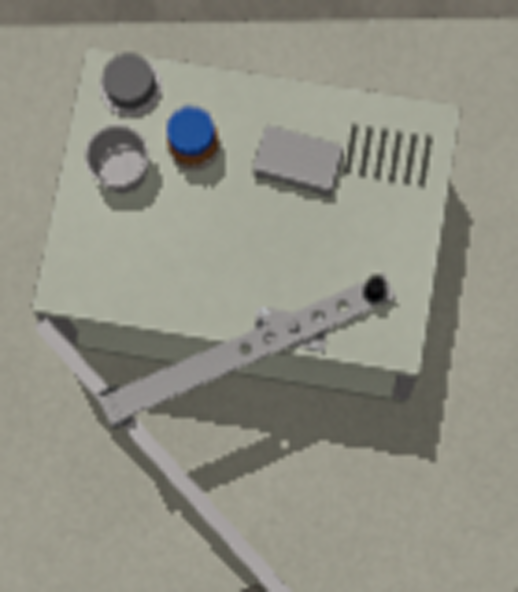

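```bash
python3 - <<'E'
from h import *
b=cv2.imread('pics/side16.png');t=cv2.imread('pics/top16.png')
c=np.hstack([cv2.resize(b[145:205,255:285],(350,600),interpolation=cv2.INTER_CUBIC),cv2.resize(t[180:212,240:290],(450,600),interpolation=cv2.INTER_CUBIC)])
cv2.imwrite('pics/c17.png',c)
T=lambda x,y:(180+(x+.5)/3.7-.5,110+(y+.5)/3.7-.5)
S=lambda x,y:(220+(x+.5)/5.4-.5,140+(y+.5)/5.4-.5)
print('knob',tri(ray('top',*T(376,287)),ray('side',*S(289,75))))
for a,d in(((246,347),(257,323)),((269,338),(263,283)),((294,328),(272,245)),((317,316),(275,206)),((343,305),(282,170))): print(tri(ray('top',*T(*a)),ray('side',*S(*d))))
E
```

```text
knob (array([ 0.59708504, -0.07172317,  0.24642191]), np.float64(0.0029473755658163043))
(array([0.5492382 , 0.04456109, 0.21241171]), np.float64(0.00017314940210299616))
(array([0.5573704 , 0.02384445, 0.21441272]), np.float64(0.001186681411987054))
(array([0.56596262, 0.0010961 , 0.21381025]), np.float64(0.00031425686089889927))
(array([ 0.57634796, -0.01983341,  0.21521863]), np.float64(5.856324689117075e-05))
(array([ 0.5863076 , -0.0436356 ,  0.21289065]), np.float64(0.0006999010742569164))
```

View pics/c17.png

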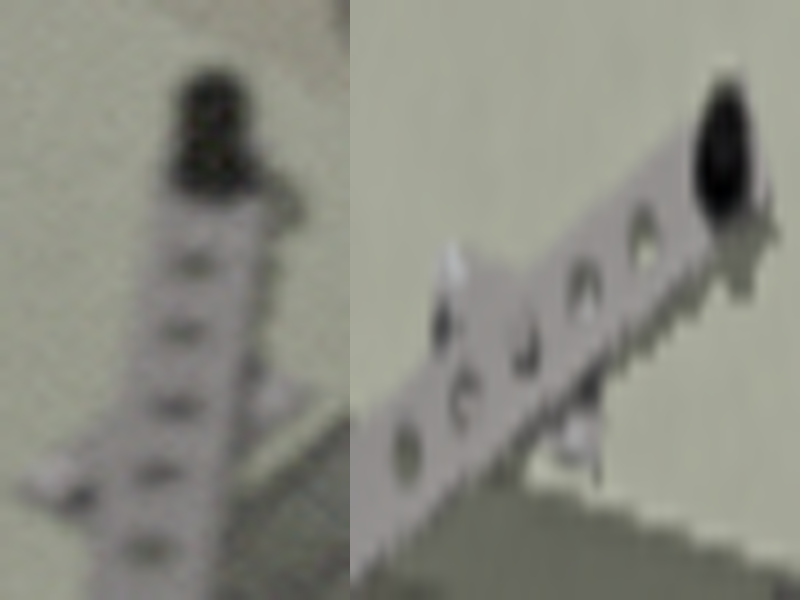

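All checks agree: the holes' top face averages 213.7 mm (213 expected), the knob top is at 246.4 mm (247 expected), and the peg shows in the third hole. I'm handing in.

```bash
python3 -c "
from workcell import env
print(env.sign_off(), env.sense()['clock'])"
```

```text
the job is handed in; nothing more can be done
the job is handed in; nothing more can be done
```

The stay's middle hole is over the peg, the bar is lying flat on the collar, the door is held wider, and the gripper is clear. I handed the job in at about 16 s on the robot's clock.

**What I did:** I gripped the knob, tilted the bar up and swung the door about 20° wider. I then lowered the hole until I felt the collar, nudged the bar sideways to test it, let go and backed away.

**Checks that agreed:**
- **Height:** from two camera views, the bar's holes lie at about 214 mm on the top face (213 expected when seated level). The knob top is at 246 mm (247 expected).
- **Hole:** the peg shows in the third of the five holes, and a sideways nudge met resistance after about 3 mm of play.
- **Forces:** the highest wrist force I read was about 14 N, while I pressed down on the collar without yet realising it was home. That is roughly 18 N at the peg, under its 35 N limit.
- **Surroundings:** the things on the roof look unmoved in the final top view. I did not check the items on the bench separately.

**Checks that disagreed:**
- **Fingertip height:** in the pictures the fingertips sat about 40 mm above the reported tool height. My first two closings went over the knob without gripping it, so I set heights by camera and feel instead.
- **Contact height:** I met the collar about 10 mm above the height reading I had taken when I gripped the knob. The bar had probably been hanging slightly below level then, and the pads may also have slipped a little. The camera heights settled that the bar was home.

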